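# Refit the tray of a blood-tube rocker

### The arm

A 6-joint arm with a two-finger parallel gripper is mounted at the origin on the work surface. World frame = base frame: x ahead of the robot, y to its left, z up, the work surface at z = 0. Lengths are in mm, angles in rad, forces in N, time in s.
With the tool pointing down it reaches from about 350 to 950 mm from the base axis. Payload 17.4 kg.
Tool frame: the origin (TCP) lies at the very end of the fingers, on their centre line; the grasp point (between the pads) lies 19 mm behind it; z points along the fingers, y is the line along which they close (so a half turn about z gives the same grasp; the last joint's range is limited). The gripper opens to 93 mm and grips with 3 to 60 N. Pads are 15 mm wide; open, the fingers measure 128 mm over their backs; the gripper's body (75 mm by 188 mm) begins 65 mm behind the grasp point.
Start: joints at [1.119, 0.116, 1.442, -0, 1.584, -0.038], TCP at [271.42, 618.032, 218.646] pointing down, gripper open.
Joint ranges: [-2.83, 2.83], [-0.83, 2.19], [0.07, 2.5], [-1.14, 4.28], [0.01, 3], [-2.97, 2.97]. Speed limits (rad/s): [1.89, 1.89, 2.22, 3.14, 3.14, 3.14].

### API

Orientations are given as a unit quaternion [x, y, z, w].
In Python, from workcell import * gives the robot as it stands.
- The arm moves only by the tool arm_command, never from a script. Its argument "rows" is a list of rows, each an object with "dp": the shift along the tool's x, y, z in units of 50 mm (1.0 is 50 mm), a list of three; "rotation": the turn, a rotation vector about the tool's x, y, z in units of 10 degrees (1.0 is 10 degrees), a list of three. A call has 1 to 12 rows; each row is the pose to reach, as a shift and turn from the pose commanded when the call began, along the tool's axes at that moment; what a row does not reach only later rows make up. A row lasts 1/8 s, in which the tool goes at most 62.5 mm and 10.7 degrees, less where a joint would pass 70% of its speed; a pose out of reach is approached as far as the arm can. A call with a gripper value outside its range is refused whole. "hand" is the opening in per cent of the stroke, from 0 (shut) to 100 (fully open), set as the call begins (left out, the last holds). The fingers move at their own pace and stop on an object; "newtons" is the grip in N (left out, the last holds). Time passes only in rows, so rows that repeat a pose let the fingers close. It gives the time, the measured TCP pose, the force, the opening and the grip force at its end, in the units of the state.
- observe(): the state, without advancing time (a new reading comes with each control period).
- capture(name): name is "scene" or "top" or "wrist"; returns (picture, depth): 480x640x3 uint8, blue, green, red; 480x640 float32, mm along the optical axis (not along the pixel's ray), 0 where there is no reading.
- camera_info(name): a dict with "fovy" (degrees; the focal length in pixels is half the picture's height over the tangent of half this angle, whatever the lens; pixels are square), "cx", "cy" (the principal point, pixels), "distortion" ([k1, k2, p1, p2, k3] as OpenCV has them; the pictures are not rectified), "R" (3x3) and "t" (3): a world point X has camera coordinates R X + t; the wrist camera has in their place "mount" (4x4, takes a point from camera to tool coordinates, whose origin is the TCP and whose axes are the flange's). Camera axes: x right, y down, z forward; pixel columns grow to the right and rows downward; lengths in mm; the calibration is good to about 2 mm. A picture is of the moment at which its call begins: read the wrist's pose just before it. camera_info takes no time and is no camera call.
- hand_in(): hands the job in; it is judged then, once.
The state is a dict: "t": time; "joints": joint angles; "dq": joint speeds; "joint_efforts": joint torques, N m; "ee_pos": TCP position; "ee_rot": TCP orientation; "ft_force": force on the tool from outside, world axes, zero at the start; "moment": the same for the moment, N m; "opening": opening from 0.0 (shut) to 1.0 (fully open); "grasp_force": force on a finger pad.
Only numpy, scipy, OpenCV 4.12 (cv2) and the standard library are available. Lean on these libraries where they do the work, as an engineer would, in place of code of your own. Each camera call takes 0.05 s, during which the arm holds its last target. There are 200 camera calls.

### The job

Refit the tray to the tube rocker: raise the red coupler handle fully, then pick the tray up (its blue rib is the carrying grip) and lower it gently, still in the hand, until its coupler is fully down on the steel drive ball and its back end rests level on the roller between the flanges. Then press the red handle fully down to lock the coupler. Leave the other things on the bench where they are.

Things in the scene. Friction and masses are not known exactly. Their poses are not given: they have to be found in the camera images.
- rocker: Bench tube rocker, fixed: white housing 156 mm wide, 45 mm high, from x = -237 (grey control nose) to +60 mm. Origin on the bench straight under the drive ball; +x points from roller to ball, z up. Stands at the robot's left or right, yaw within 0.3 rad. With the tray fitted, the tray's origin is 65 mm straight above this origin and its axes are parallel to these.
- ball (a point): Centre of the steel drive ball, 85 mm above the bench. The ball has 30 mm diameter and stands on a 14 mm shank out of a black bellows.
- roller (a point): Middle of the top line of the rubber fulcrum roller, 65 mm above the bench, 150 mm behind the ball. The roller (16 mm diameter) runs along the rocker's y and has a blue flange of 28 mm diameter at each end, inner faces 60 mm either side of this point. The tray's back end rests on it between the flanges.
- tray: Loose rocker tray, 0.5 to 0.8 kg, parked flat on the bench on the other side, yaw within 0.3 rad. Origin in the plane of its underside, straight below the socket's axis; +x forward, z up. Steel plate with two black mats: x = -190 to -66 mm, 104 mm wide, 5 mm thick, rims 16 mm high. Coupler head in front: x = -80 to +24 mm, 44 mm wide, z = 6 to 46 mm.
- socket (a point): Point of the tray (0, 0, 20 mm in its frame) where the ball's centre lies when the coupler is fully down. The socket in the aluminium head is 34 mm wide and open below; it takes the 30 mm ball with 2 mm to spare all round and its roof rests on the ball's top. With the handle down, a claw at the socket's rear closes under the ball.
- rib_grip (a point): Point of the blue rib to carry the tray by, within about 8 mm of its centre of mass: (-105, 0, 34 mm) in the tray's frame. The rib runs along the tray's x at y = 0, x = -185 to -78 mm, 12 mm wide, top 50 mm above the underside, with 42 mm of free mat between rib and rim on each side.
- hinge (a point): Middle of the handle's hinge pin, (-32, 0, 40 mm) in the tray's frame; the pin lies along the tray's y axis.
- handle (a joint): Angle of the red coupler handle on the tray: 0 = fully down (locked), lying back along the tray above the rib; 1.4 rad = fully up. It turns about the hinge pin, stays where it is left and takes 1 to 2 N at its end. It starts at 0 to 0.2 rad. The parked tray is loose and slides if the handle is pushed hard sideways.
- handle_grip (a point): Point in the red grip of the handle; the grip is 16 mm wide (along the tray's y), 14 mm thick, 80 mm long and ends 15 mm beyond this point. At angle 0 it is 93 mm behind the hinge and 26 mm above it, 66 mm above the tray's underside; raising swings it up and forward; at 1.4 rad it is 10 mm in front of the hinge and 96 mm above it.
- yellow_rack: Bystander: ivory rack 116 x 26 mm with five yellow-capped tubes, 96 mm high, on the far side in the middle, between rocker and tray. Origin under its centre.
- purple_rack: Bystander: ivory rack 94 x 26 mm with purple-capped tubes, at the back. Origin under its centre.
- scanner: Bystander: hand-held code reader lying on the bench at the right, 155 mm long. Origin on its underside.
- spray: Bystander: bottle 170 mm high at the left. Origin under its centre.
- tip_box: Bystander: clear box with an orange lid, 85 x 120 x 62 mm, at the back. Origin under its centre.
- beaker: Bystander: glass beaker 85 mm high at the left. Origin under its centre.
- clip_pad: Bystander: small white clipboard, 120 x 70 mm, lying at the right. Origin under its centre.

How it is judged:
By the outcome, as a careful person would: the job done as asked, in the order asked, and still so for the second after the job is handed in, with the robot touching nothing.
It also fails if it takes over 72 s, if anything falls off the work surface, if the arm or the gripper's body presses on something with over 40 N, if the wrist force passes 120 N, or if a joint passes its speed limit or range.

## Working session

There is one attempt and no reset: what is moved stays moved. The work goes in short steps, Python scripts to look and compute and a tool call to move; the robot and the scene stay as the last step left them, time stands still between calls to the robot, and variables do not carry over. Pictures are saved under pics/ and viewed, at most 10 in all, crops included, and the job is handed in when it is done.

Besides the shell and the picture viewer there is one more tool, called after ">>>" as name([rows], argument=value, ...), one row to a line, values as JSON. arm_command: Moves the arm, as the interface text tells. Its arguments: {"type":"object","properties":{"rows":{"type":"array","items":{"type":"object","properties":{"dp":{"type":"array","items":{"type":"number"}},"rotation":{"type":"array","items":{"type":"number"}}}}},"hand":{"type":"number"},"newtons":{"type":"number"}},"required":["rows"]}

```bash
mkdir -p pics; python3 - <<'E'
from workcell import *
import cv2,numpy as np
for n in ["top","scene"]:
    p,d=capture(n); cv2.imwrite(f"pics/{n}1.png",p); np.save(f"pics/{n}1.npy",d)
    i=camera_info(n); print(n,i)
print(camera_info("wrist")); print(observe())
E
```

```text
top {'fovy': 55.6952965496474, 'cx': 318.99635985448924, 'cy': 241.54267859339674, 'distortion': array([-0.0390972,  0.       ,  0.       ,  0.       ,  0.       ]), 'R': array([[-0.12649034, -0.99196538, -0.00220784],
       [-0.96964056,  0.12411255, -0.2106971 ],
       [ 0.20927825, -0.02451033, -0.9775489 ]]), 't': array([  55.24542655,  576.52588384, 1226.17840618])}
scene {'fovy': 49.39814457650804, 'cx': 324.2279834604895, 'cy': 237.2325758154167, 'distortion': array([-0.10442859,  0.        ,  0.        ,  0.        ,  0.        ]), 'R': array([[-0.84011055,  0.54241386,  0.00121619],
       [ 0.30398485,  0.47267755, -0.82714518],
       [-0.44922987, -0.69452368, -0.56198699]]), 't': array([ 499.70617906, -125.11111277, 1727.56099984])}
{'fovy': 64.36809731449142, 'cx': 324.22843162989284, 'cy': 239.60629499811571, 'distortion': array([-0.07225888,  0.        ,  0.        ,  0.        ,  0.        ]), 'mount': array([[ 4.66789332e-04, -9.60913416e-01, -2.76848677e-01,
         7.73314641e+01],
       [ 9.99999776e-01,  5.81420205e-04, -3.31969251e-04,
        -5.59559840e-
[... 161 characters left out ...]
0000000e+00]])}
{'t': 0.1, 'joints': array([ 1.11921818e+00,  1.16392838e-01,  1.44218415e+00,  2.63053464e-05,
        1.58402086e+00, -3.77776449e-02]), 'dq': array([-0.00220521, -0.00234438, -0.00132473,  0.00209179,  0.0010484 ,
        0.00081026]), 'joint_efforts': array([ 1.61481741e-03, -7.22887087e+01, -6.23872304e+01,  7.81200361e-02,
        2.28493247e-02, -4.71482736e-05]), 'ee_pos': array([271.31692977, 617.86567132, 218.01836298]), 'ee_rot': array([ 2.05427065e-01,  9.78672299e-01, -4.84444407e-04, -1.34511652e-04]), 'ft_force': array([0.08950004, 1.13661632, 0.44631041]), 'moment': array([0.04397449, 0.03289274, 0.06022365]), 'grasp_force': 0.0, 'opening': 0.9991943578624105}
```

View pics/top1.png

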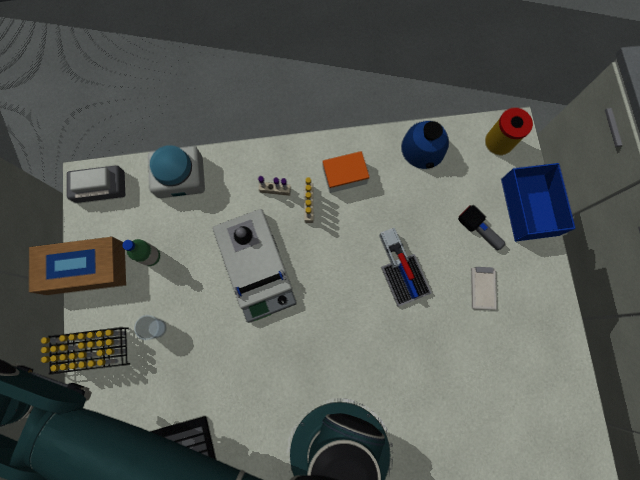

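View pics/scene1.png

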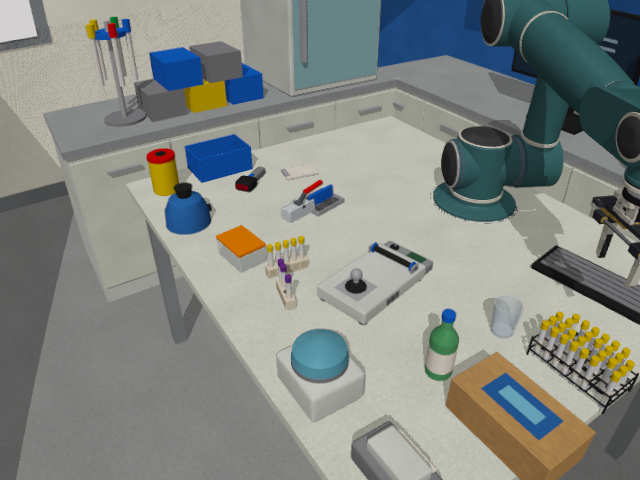

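Top view: the rocker is on the robot's left, with the ball at about (242,236) and blue flanges at (237,292) and (282,275). The tray is on the right, with the head at about (391,240), the red handle at (405,268) and the mats at (405,285). The yellow rack is between them, at (308,200).

```bash
cat > h.py <<'E'
from workcell import *
import cv2,numpy as np
from scipy.spatial.transform import Rotation as R
def cam(n):
    i=camera_info(n); f=240/np.tan(np.radians(i["fovy"]/2))
    K=np.array([[f,0,i["cx"]],[0,f,i["cy"]],[0,0,1]])
    if n=="wrist":
        s=observe(); M=i["mount"]; Rt=R.from_quat(s["ee_rot"]).as_matrix()
        Rc=Rt@M[:3,:3]; c=Rt@M[:3,3]+s["ee_pos"]
    else: Rc=i["R"].T; c=-Rc@i["t"]
    return K,i["distortion"],Rc,c
def rays(C,uv):
    p=cv2.undistortPoints(np.float64(uv).reshape(-1,1,2),C[0],C[1])[:,0]
    return np.c_[p,np.ones(len(p))]@C[2].T
def atz(C,uv,z):
    r=rays(C,uv); return C[3]+r*((z-C[3][2])/r[:,2])[:,None]
def cloud(C,d,uv):
    uv=np.int32(uv); z=d[uv[:,1],uv[:,0]]; P=C[3]+rays(C,uv)*z[:,None]; return P[z>0]
def proj(C,P):
    return cv2.projectPoints(np.float64(P).reshape(-1,1,3),cv2.Rodrigues(C[2].T)[0],-C[2].T@C[3],C[0],C[1])[0][:,0]
def hsvmask(p,name):
    h=cv2.cvtColor(p,cv2.COLOR_BGR2HSV); H,S,V=[h[...,k].astype(int) for k in range(3)]
    if name=="red": return ((H<8)|(H>172))&(S>150)&(V>60)
    if name=="blue": return (abs(H-112)<12)&(S>140)&(V>40)
def tool_move(dw,s=None):
    "world shift -> dp units"
    s=s or observe(); return R.from_quat(s["ee_rot"]).inv().apply(dw)/50
E
python3 - <<'E'
from h import *
C=cam("top"); p=cv2.imread("pics/top1.png"); d=np.load("pics/top1.npy")
def roi(m,a,b,c,e):
    k=np.zeros_like(m); k[c:e,a:b]=m[c:e,a:b]; v,u=np.nonzero(k); return np.c_[u,v]
for nm,box in [("red",(375,435,225,305)),("blue",(375,435,225,310)),("blue",(225,250,280,305)),("blue",(270,300,260,290))]:
    uv=roi(hsvmask(p,nm),*box); P=cloud(C,d,uv); c=P.mean(0); w=np.linalg.svd(P-c)[2][0]
    print(nm,len(P),c.round(),P.min(0).round(),P.max(0).round(),"yaw",np.arctan2(w[1],w[0]))
print("ball",cloud(C,d,[[242,235],[243,231]]),atz(C,[[242,236]],85))
g=[(x,y) for y in range(225,310) for x in range(375,435)]
P=cloud(C,d,g); Q=P[P[:,2]>8]; print("tray",Q.min(0),Q.max(0))
E
```

```text
red 155 [ 477. -247.   77.] [ 439. -278.    3.] [ 517. -231.   87.] yaw -2.9204680990279397
blue 200 [ 432. -255.   40.] [ 391. -284.    2.] [ 488. -236.   76.] yaw -2.8234174845987132
blue 19 [468. 221.  65.] [456. 216.  49.] [479. 227.  72.] yaw -2.7192239380057988
blue 17 [498. 101.  64.] [486.  97.  46.] [510. 105.  72.] yaw -2.780205638715276
ball [[617.03053228 191.82833259  95.68900411]
 [627.70742965 187.85716645  96.92799224]] [[616.85954625 193.64705056  85.        ]]
tray [ 373.50844657 -318.84059313    8.0052534 ] [ 598.97192437 -188.69375091   86.94293648]
```

>>> arm_command([
  {"dp":[0,0,-0.6],"rotation":[0,0,0]},
  {"dp":[-0.9,-0.5,-1.3],"rotation":[0,0,-0.4]},
  {"dp":[-1.8,-1.0,-1.64],"rotation":[0,0,-0.8]},
  {"dp":[-2.8,-1.6,-1.64],"rotation":[0,0,-1.2]},
  {"dp":[-3.8,-2.1,-1.64],"rotation":[0,0,-1.6]},
  {"dp":[-4.8,-2.7,-1.64],"rotation":[0,0,-2.0]},
  {"dp":[-5.8,-3.3,-1.64],"rotation":[0,0,-2.4]},
  {"dp":[-6.8,-3.9,-1.64],"rotation":[0,0,-2.8]},
  {"dp":[-7.8,-4.4,-1.64],"rotation":[0,0,-3.2]},
  {"dp":[-8.7,-4.9,-1.64],"rotation":[0,0,-3.6]},
  {"dp":[-9.36,-5.3,-1.64],"rotation":[0,0,-3.76]},
  {"dp":[-9.36,-5.3,-1.64],"rotation":[0,0,-3.76]},
])

```text
t: 1.6
ee_pos: [594.4, 185.1, 299.8]
ee_rot: [-0.12, 0.993, -0.0, -0.001]
ft_force: [1.0, 0.8, 0.1]
opening: 1.003
grasp_force: 0.0
```

>>> arm_command([
  {"dp":[0,0,0],"rotation":[0,0,0]},
  {"dp":[0,0,0],"rotation":[0,0,0]},
])

```text
t: 1.85
ee_pos: [592.9, 188.0, 300.7]
ee_rot: [-0.121, 0.993, 0.0, -0.0]
ft_force: [0.2, 0.2, -0.6]
opening: 0.997
grasp_force: 0.0
```

```bash
python3 - <<'E'
from h import *
s=observe(); C=cam("wrist"); p,d=capture("wrist"); cv2.imwrite("pics/w1.png",p); np.save("pics/w1.npy",d); np.save("pics/w1C.npy",np.array(C,dtype=object),allow_pickle=True)
print(s["ee_pos"],s["ee_rot"],s["joints"],s["t"],s["ft_force"])
E
```

```text
[592.8788026  188.04888677 300.70014392] [-1.21370310e-01  9.92607295e-01  8.18759844e-05 -4.53948971e-06] [ 2.66053548e-01 -8.99291033e-03  1.44007582e+00  1.64961464e-04
  1.71049517e+00 -1.54806037e+00] 1.85 [ 0.16664889  0.17752136 -0.61931276]
```

View pics/w1.png

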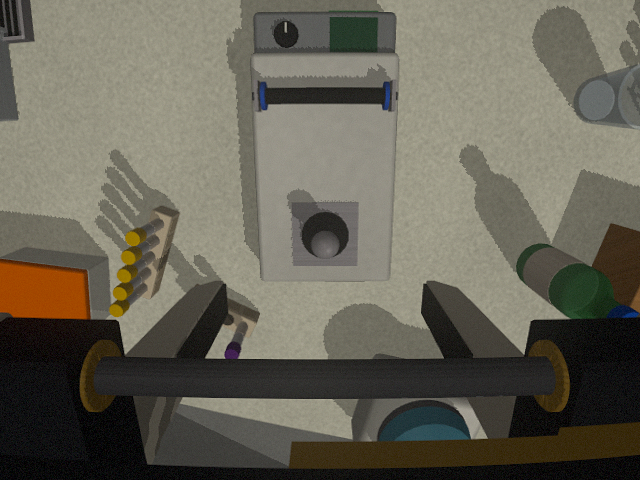

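Wrist view: ball at about (325,244) with a radius of about 14 px, flanges at columns 263 and 387 on row 96, and the housing almost aligned with the image.

```bash
python3 - <<'E'
from h import *
from scipy.optimize import least_squares
C=tuple(np.load("pics/w1C.npy",allow_pickle=True)); C=tuple(np.float64(c) for c in C)
p=cv2.imread("pics/w1.png"); d=np.load("pics/w1.npy")
g=np.array([(x,y) for y in range(225,265) for x in range(300,350)])
P=cloud(C,d,g); Q=P[(P[:,2]>82)]
f=least_squares(lambda c:np.linalg.norm(Q-c,axis=1)-15,Q.mean(0)-[0,0,10],loss="soft_l1")
print("sphere",f.x,len(Q),Q[:,2].max(), np.abs(f.fun).mean())
m=hsvmask(p,"blue"); fl=[]
for a,b in((252,275),(376,400)):
    v,u=np.nonzero(m[70:120,a:b]); u=u+a; v=v+70; print(u.min(),u.max(),v.min(),v.max(),len(u))
    Pf=cloud(C,d,np.c_[u,v]); print(Pf.mean(0),Pf.max(0),np.median(Pf,0))
# black roller band
g=np.array([(x,y) for y in range(80,112) for x in range(272,378)])
P=cloud(C,d,g); Q=P[P[:,2]>60]; c=Q.mean(0); w=np.linalg.svd(Q-c)[2][0]; w=w*np.sign(w[1]); print("roller",c,len(Q),Q[:,2].max(),"yaw",np.arctan2(-w[0],w[1]))
# housing edges: left/right at several rows, top plane 45
hsv=d
for r in (140,170,200):
    P=cloud(C,d,[(x,r) for x in range(200,440)]); t=P[(P[:,2]>38)]; print(r,t[0].round(1),t[-1].round(1),np.median(t[:,2]), np.linalg.norm(t[0]-t[-1]))
E
```

```text
sphere [628.99160939 197.44573078  84.75468061] 637 101.26540390102969 0.42292557346796233
260 266 83 109 119
[499.93601639 101.15353531  67.43627977] [511.8002505  105.23157414  72.18928561] [500.1589924  101.21666172  68.72902134]
384 389 82 109 112
[469.80554332 221.05532046  68.30788046] [481.92446111 225.31826284  72.12478251] [470.19025249 221.05999418  69.27273631]
roller [483.971083   160.71498487  63.63845024] 1570 67.04018597741486 yaw 0.24477933709497882
140 [545.9  95.7  39. ] [508.8 244.6  43. ] 44.81230353677083 153.435066438228
170 [577.  104.8  41.7] [540.  254.4  39.6] 44.710458047052924 154.21095727581738
200 [609.2 113.7  43. ] [572.5 262.7  41.2] 44.78260138176552 153.42274986943795
```

>>> arm_command([
  {"dp":[0.3,-0.7,0]},
  {"dp":[0.65,-1.5,0]},
  {"dp":[1.0,-2.4,0]},
  {"dp":[1.4,-3.3,0]},
  {"dp":[1.8,-4.3,0]},
  {"dp":[2.2,-5.2,0]},
  {"dp":[2.6,-6.1,0]},
  {"dp":[2.95,-6.9,0]},
  {"dp":[3.25,-7.5,0]},
  {"dp":[3.33,-7.75,0]},
  {"dp":[3.33,-7.75,0]},
  {"dp":[3.33,-7.75,0]},
])

```text
schema error: expected keys dp, rotation
```

```bash
python3 - <<'E'
from h import *
s=observe(); C=cam("wrist"); p,d=capture("wrist"); cv2.imwrite("pics/w2.png",p); np.save("pics/w2.npy",d); np.save("pics/w2C.npy",np.array(C,dtype=object),allow_pickle=True)
print(s["ee_pos"],s["ee_rot"],s["joints"],s["t"],s["ft_force"])
E
```

```text
[592.90785034 188.04673626 300.75439471] [-1.21422147e-01  9.92600955e-01  4.50218761e-05  6.54299157e-05] [ 2.66083201e-01 -9.01453997e-03  1.44001059e+00  7.09726664e-05
  1.71045415e+00 -1.54814825e+00] 1.9 [-0.17489331 -0.75287482 -0.24929827]
```

View pics/w2.png

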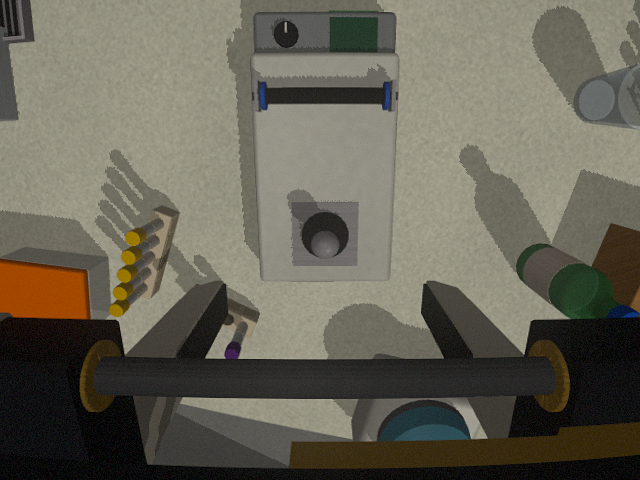

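The move was refused because each row needs a rotation, so the picture is the same rocker view. I'll send it again with rotations.

>>> arm_command([
  {"dp":[0.3,-0.7,0],"rotation":[0,0,0]},
  {"dp":[0.65,-1.5,0],"rotation":[0,0,0]},
  {"dp":[1.0,-2.4,0],"rotation":[0,0,0]},
  {"dp":[1.4,-3.3,0],"rotation":[0,0,0]},
  {"dp":[1.8,-4.3,0],"rotation":[0,0,0]},
  {"dp":[2.2,-5.2,0],"rotation":[0,0,0]},
  {"dp":[2.6,-6.1,0],"rotation":[0,0,0]},
  {"dp":[2.95,-6.9,0],"rotation":[0,0,0]},
  {"dp":[3.25,-7.5,0],"rotation":[0,0,0]},
  {"dp":[3.33,-7.75,0],"rotation":[0,0,0]},
  {"dp":[3.33,-7.75,0],"rotation":[0,0,0]},
  {"dp":[3.33,-7.75,0],"rotation":[0,0,0]},
])

```text
t: 3.45
ee_pos: [525.1, -227.9, 300.7]
ee_rot: [-0.121, 0.993, 0.0, 0.0]
ft_force: [-0.2, -0.4, 0.1]
opening: 1.0
grasp_force: 0.0
```

```bash
python3 - <<'E'
from h import *
s=observe(); C=cam("wrist"); p,d=capture("wrist"); cv2.imwrite("pics/w3.png",p); np.save("pics/w3.npy",d); np.save("pics/w3C.npy",np.array(C,dtype=object),allow_pickle=True)
print(s["ee_pos"],s["ee_rot"],s["joints"],s["t"],s["ft_force"])
E
```

```text
[ 525.1092954  -227.86042853  300.74684011] [-1.21429878e-01  9.92600004e-01  6.76567431e-05  1.08581876e-04] [-4.54094957e-01 -1.17174971e-01  1.54317403e+00  2.34191941e-04
  1.71548513e+00 -2.26831809e+00] 3.45 [-0.17105546 -0.42270069  0.14702571]
```

View pics/w3.png

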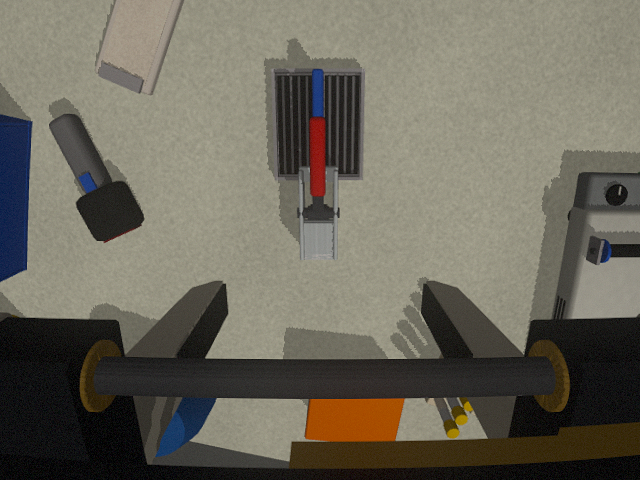

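Wrist view: tray almost aligned with the image. The plate covers columns 274–363 and rows 70–179, the blue rib starts at (318,70), the red grip runs from (317,117) to (317,195), and the head's front edge is at row 260.

```bash
python3 - <<'E'
from h import *
C=tuple(np.float64(c) for c in np.load("pics/w3C.npy",allow_pickle=True))
p=cv2.imread("pics/w3.png"); d=np.load("pics/w3.npy")
def line(P,nm):
    c=np.median(P,0); w=np.linalg.svd(P-P.mean(0),full_matrices=False)[2][0]; w*=np.sign(w[0]); print(nm,len(P),P.mean(0).round(1),"yaw",np.arctan2(w[1],w[0]).round(4),"pitch",np.arcsin(w[2]).round(3)); return w
def pts(m,a,b,c,e):
    v,u=np.nonzero(m[c:e,a:b]); return np.c_[u+a,v+c]
y=0.245; ex=np.array([np.cos(y),np.sin(y),0]); ey=np.array([-ex[1],ex[0],0])
uv=pts(hsvmask(p,"red"),290,345,100,210); P=cloud(C,d,uv); T=P[P[:,2]>60]; line(T,"red"); a=T@ex; print("ext",a.min(),a.max()," y",(T@ey).min(),(T@ey).max())
for lo in np.linspace(a.min(),a.max(),6)[:-1]:
    k=T[(a>=lo)&(a<lo+15)]; print(lo.round(1),k[:,2].max().round(1),(k@ey).mean().round(1))
uv=pts(hsvmask(p,"blue"),290,345,60,125); P=cloud(C,d,uv); T=P[P[:,2]>44]; line(T,"rib"); print("ext",(T@ex).min(),"y",(T@ey).min(),(T@ey).max())
g=np.array([(x,r) for r in range(215,275) for x in range(285,355)]); P=cloud(C,d,g); T=P[(P[:,2]>40)&(P[:,2]<50)]; line(T,"head"); print("front",np.percentile(T@ex,[50,98,100]),"y",np.percentile(T@ey,[0,2,98,100]),"z",np.median(T[:,2]))
g=np.array([(x,r) for r in range(60,190) for x in range(260,375)]); P=cloud(C,d,g); T=P[(P[:,2]>11)&(P[:,2]<20)]; line(T,"rim"); print("x",np.percentile(T@ex,[0,1,99,100]),"y",np.percentile(T@ey,[0,1,99,100]))
r=cv2.minAreaRect(np.float32(T[:,:2])); print(r)
print("pix mats yaw check; tcp in tray axes", 525.1*ex[0]-227.9*ex[1], 525.1*ey[0]-227.9*ey[1])
E
```

```text
red 1225 [ 475.4 -247.8   81. ] yaw 0.2379 pitch -0.129
ext 363.85807971217815 442.90902977481704  y -363.6273498406572 -347.9555047703824
363.9 87.6 -355.7
379.7 87.1 -355.4
395.5 83.4 -355.5
411.3 81.5 -356.1
427.1 79.3 -356.0
rib 500 [ 414.3 -263.4   49.5] yaw 0.2467 pitch 0.002
ext 314.8303107574784 y -361.6071333908868 -350.94744800487285
head 1601 [ 567.8 -224.6   43.1] yaw 0.2751 pitch -0.045
front [496.6670208  521.63391936 523.15007839] y [-379.60675324 -376.81206041 -334.2397846  -332.07645374] z 42.368473360753455
rim 1356 [ 440.6 -257.2   15.7] yaw 0.049 pitch -0.002
x [309.83293801 310.10193653 432.10122456 443.36516382] y [-408.41032441 -408.04558277 -303.80532621 -303.35296633]
((451.5255126953125, -253.9430694580078), (133.66854858398438, 104.65991973876953), 14.323497772216797)
pix mats yaw check; tcp in tray axes 454.1405229238153 -348.4606225077428
```

>>> arm_command([
  {"dp":[0.6,-0.1,0.8],"rotation":[0,0,0]},
  {"dp":[1.2,-0.15,1.8],"rotation":[0,0,0]},
  {"dp":[1.5,-0.15,2.8],"rotation":[0,0,0]},
  {"dp":[1.5,-0.15,3.6],"rotation":[0,0,0]},
  {"dp":[1.5,-0.15,4.2],"rotation":[0,0,0]},
  {"dp":[1.5,-0.15,4.6],"rotation":[0,0,0]},
  {"dp":[1.5,-0.15,4.8],"rotation":[0,0,0]},
  {"dp":[1.5,-0.15,4.8],"rotation":[0,0,0]},
  {"dp":[1.5,-0.15,4.8],"rotation":[0,0,0]},
], hand=45)

```text
t: 4.62
ee_pos: [454.3, -254.4, 61.7]
ee_rot: [-0.121, 0.993, -0.0, 0.001]
ft_force: [-0.2, -0.5, 0.9]
opening: 0.452
grasp_force: 0.0
```

>>> arm_command([
  {"dp":[0,0,0],"rotation":[0,0,0]},
  {"dp":[0,0,0],"rotation":[0,0,0]},
  {"dp":[0,0,0],"rotation":[0,0,0]},
  {"dp":[0,0,0],"rotation":[0,0,0]},
  {"dp":[0,0,0],"rotation":[0,0,0]},
  {"dp":[0,0,0],"rotation":[0,0,0]},
], hand=0, newtons=12)

```text
t: 5.38
ee_pos: [453.8, -254.2, 60.7]
ee_rot: [-0.121, 0.993, -0.0, -0.0]
ft_force: [-0.2, 0.1, 1.5]
opening: 0.172
grasp_force: 12.0
```

```bash
python3 - <<'E'
from h import *
s=observe(); print(s["ee_pos"],s["opening"]*93,s["ft_force"],s["t"])
y=0.245; ex=np.array([np.cos(y),np.sin(y),0]); ey=np.array([-ex[1],ex[0],0])
print("tray",s["ee_pos"]@ex-499.7,s["ee_pos"]@ey+355.9)
t=np.linspace(.13,1.42,13)[1:]; a=np.radians(164.4)-t; a0=np.radians(164.4)-.13
print(np.c_[-(np.cos(a)-np.cos(a0)),-(np.sin(a)-np.sin(a0))].__mul__(96.57/50).round(2).tolist())
E
```

```text
[ 453.76038651 -254.21473138   60.69765155] 15.983427148414714 [-0.19296692  0.13386814  1.45437808] 5.375
tray -121.15150340256855 -0.7856511605626224
[[-0.09, -0.19], [-0.2, -0.36], [-0.33, -0.52], [-0.48, -0.67], [-0.64, -0.8], [-0.81, -0.92], [-1.0, -1.01], [-1.19, -1.08], [-1.39, -1.14], [-1.6, -1.17], [-1.8, -1.18], [-2.01, -1.16]]
```

>>> arm_command([
  {"dp":[-0.09,0,-0.19],"rotation":[0,0,0]},
  {"dp":[-0.2,0,-0.36],"rotation":[0,0,0]},
  {"dp":[-0.33,0,-0.52],"rotation":[0,0,0]},
  {"dp":[-0.48,0,-0.67],"rotation":[0,0,0]},
  {"dp":[-0.64,0,-0.8],"rotation":[0,0,0]},
  {"dp":[-0.81,0,-0.92],"rotation":[0,0,0]},
  {"dp":[-1.0,0,-1.01],"rotation":[0,0,0]},
  {"dp":[-1.19,0,-1.08],"rotation":[0,0,0]},
  {"dp":[-1.39,0,-1.14],"rotation":[0,0,0]},
  {"dp":[-1.6,0,-1.17],"rotation":[0,0,0]},
  {"dp":[-1.8,0,-1.18],"rotation":[0,0,0]},
  {"dp":[-2.01,0,-1.16],"rotation":[0,0,0]},
])

```text
t: 6.88
ee_pos: [552.0, -229.9, 118.6]
ee_rot: [-0.121, 0.993, -0.0, -0.0]
ft_force: [-0.9, -0.0, -4.0]
opening: 0.169
grasp_force: 12.0
```

>>> arm_command([
  {"dp":[-0.03,0,0],"rotation":[0,0,0]},
  {"dp":[-0.03,0,0],"rotation":[0,0,0]},
])

```text
t: 7.12
ee_pos: [553.0, -229.6, 118.7]
ee_rot: [-0.121, 0.993, 0.0, 0.0]
ft_force: [1.5, 1.2, -3.2]
opening: 0.169
grasp_force: 12.0
```

>>> arm_command([
  {"dp":[0,0,0],"rotation":[0,0,0]},
  {"dp":[0,0,0],"rotation":[0,0,0]},
  {"dp":[0,0,0],"rotation":[0,0,0]},
  {"dp":[0,0,-0.4],"rotation":[0,0,0]},
  {"dp":[0,0,-1.2],"rotation":[0,0,0]},
  {"dp":[0.2,0,-2.2],"rotation":[0,0,0]},
  {"dp":[0.4,0,-3.2],"rotation":[0,0,0]},
  {"dp":[0.46,0,-3.64],"rotation":[0,0,0]},
  {"dp":[0.46,0,-3.64],"rotation":[0,0,0]},
  {"dp":[0.46,0,-3.64],"rotation":[0,0,0]},
], hand=100)

```text
t: 8.38
ee_pos: [530.3, -235.1, 299.0]
ee_rot: [-0.121, 0.993, 0.001, -0.001]
ft_force: [-0.0, 0.7, -1.2]
opening: 0.999
grasp_force: 0.0
```

```bash
cat > tray.py <<'E'
from h import *
import sys
s=observe(); C=cam("wrist"); p,d=capture("wrist"); cv2.imwrite(f"pics/{sys.argv[1]}.png",p)
y=0.245; ex=np.array([np.cos(y),np.sin(y),0]); ey=np.array([-ex[1],ex[0],0])
v,u=np.mgrid[40:300,200:440]; uv=np.c_[u.ravel(),v.ravel()]
P=cloud(C,d,uv); col=p[uv[:,1],uv[:,0]]
m=hsvmask(p,"blue"); vv,uu=np.nonzero(m[:,285:350]); B=cloud(C,d,np.c_[uu+285,vv]); T=B[(B[:,2]>44)&(B[:,2]<56)]
w=np.linalg.svd(T-T.mean(0),full_matrices=False)[2][0]; w*=np.sign(w[0]); print("rib yaw",np.arctan2(w[1],w[0]),"x",np.percentile(T@ex,[0,1,99]),"y",np.percentile(T@ey,[0,50,100]))
T=P[(P[:,2]>12)&(P[:,2]<19)]; T=T[(abs(T@ey+356)<70)&(abs(T@ex-375)<90)]; r=cv2.minAreaRect(np.float32(T[:,:2])); print("rim x",np.percentile(T@ex,[0,1]),"y",np.percentile(T@ey,[0,1,99,100]),r)
T=P[(P[:,2]>40)&(P[:,2]<50)]; T=T[(T@ex>480)&(T@ex<540)]; print("front",np.percentile(T@ex,[98,100]),"y",np.percentile(T@ey,[2,98]))
m=hsvmask(p,"red"); vv,uu=np.nonzero(m[100:300,270:370]); B=cloud(C,d,np.c_[uu+270,vv+100]); B=B[B[:,2]>60]; a=B@ex-499.7
for z in range(80,170,15):
    k=(B[:,2]>z)&(B[:,2]<z+15)
    if k.sum()>5: print("red z",z,k.sum(),a[k].min(),a[k].max())
print("tcp",s["ee_pos"],s["ee_pos"]@ex,s["ee_pos"]@ey,s["t"],s["ft_force"])
E
python3 tray.py w4
```

```text
rib yaw 0.24238291989730076 x [366.71306133 367.74814898 470.48261373] y [-362.63500295 -356.94507595 -351.46685484]
rim x [361.00639616 361.14503788] y [-409.29801658 -409.04065177 -304.97390914 -304.64551268] ((487.114013671875, -246.2045135498047), (103.52723693847656, 104.70987701416016), 13.937297821044922)
front [539.21401229 539.95884222] y [-379.16348168 -335.1573647 ]
red z 80 43 16.419208961936135 24.881701814797736
red z 95 87 4.0854709360487504 17.82990175561389
red z 110 101 -7.69993403599392 5.9474665629720675
red z 125 184 -30.237419507766447 -5.392115277303446
red z 140 171 -29.13149444606296 -16.99597020694057
tcp [ 530.34742415 -235.06612235  298.97906105] 457.4930566513824 -356.6855411962045 8.375 [-0.00804118  0.66984003 -1.16472033]
```

View pics/w4.png

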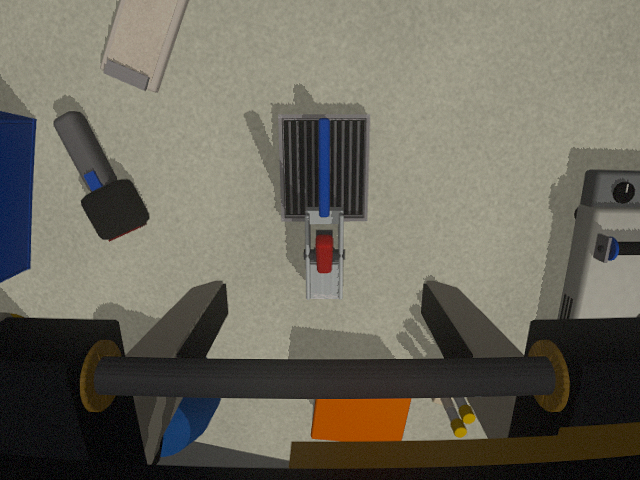

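Raising the handle slid the tray about 51 mm forward, because the pads resisted the handle's pivoting. The handle is now at about 0.95 rad, with the red grip at (324,255). I'll grip it again and finish by turning the tool with the handle about the hinge.

>>> arm_command([
  {"dp":[-0.3,0,0.8],"rotation":[0,0,0]},
  {"dp":[-0.57,0,1.8],"rotation":[0,0,0]},
  {"dp":[-0.57,0,2.7],"rotation":[0,0,0]},
  {"dp":[-0.57,0,3.4],"rotation":[0,0,0]},
  {"dp":[-0.57,0,3.74],"rotation":[0,0,0]},
  {"dp":[-0.57,0,3.74],"rotation":[0,0,0]},
  {"dp":[-0.57,0,3.74],"rotation":[0,0,0]},
], hand=45)

```text
t: 9.3
ee_pos: [558.7, -228.7, 115.1]
ee_rot: [-0.121, 0.993, -0.0, 0.001]
ft_force: [-1.0, -0.3, 0.1]
opening: 0.451
grasp_force: 0.0
```

>>> arm_command([
  {"dp":[0,0,0],"rotation":[0,0,0]},
  {"dp":[0,0,0],"rotation":[0,0,0]},
  {"dp":[0,0,0],"rotation":[0,0,0]},
  {"dp":[0,0,0],"rotation":[0,0,0]},
  {"dp":[0,0,0.02],"rotation":[0,0,0]},
], hand=0, newtons=25)

```text
t: 9.93
ee_pos: [558.4, -228.4, 113.4]
ee_rot: [-0.121, 0.993, -0.0, 0.001]
ft_force: [-0.9, 1.8, 8.5]
opening: 0.169
grasp_force: 25.0
```

```bash
python3 - <<'E'
from h import *
s=observe(); y=0.245; ex=np.array([np.cos(y),np.sin(y),0]); ey=np.array([-ex[1],ex[0],0]); p=s["ee_pos"]
print(p@ex,p@ey,p[2],s["ft_force"],s["opening"]*93)
h=np.array([-(519.2-p@ex),0,p[2]-40])
for f in np.arange(.06,.5,.06):
    print(((h-R.from_rotvec([0,f,0]).apply(h))/50).round(3), np.degrees(f)/10)
E
```

```text
486.3531561577088 -357.03459646157296 113.43814107363515 [-0.92659865  1.84540674  8.52125175] 15.75270703591789
[-0.089  0.    -0.037] 0.3437746770784939
[-0.181  0.    -0.068] 0.6875493541569878
[-0.274  0.    -0.094] 1.0313240312354819
[-0.368  0.    -0.114] 1.3750987083139756
[-0.463  0.    -0.129] 1.7188733853924696
[-0.56   0.    -0.137] 2.0626480624709638
[-0.656  0.    -0.14 ] 2.4064227395494577
[-0.752  0.    -0.137] 2.7501974166279513
```

>>> arm_command([
  {"dp":[-0.09,0,-0.035],"rotation":[0,0.34,0]},
  {"dp":[-0.18,0,-0.065],"rotation":[0,0.69,0]},
  {"dp":[-0.275,0,-0.09],"rotation":[0,1.03,0]},
  {"dp":[-0.37,0,-0.11],"rotation":[0,1.38,0]},
  {"dp":[-0.46,0,-0.125],"rotation":[0,1.72,0]},
  {"dp":[-0.56,0,-0.135],"rotation":[0,2.06,0]},
  {"dp":[-0.655,0,-0.14],"rotation":[0,2.4,0]},
  {"dp":[-0.75,0,-0.135],"rotation":[0,2.75,0]},
  {"dp":[-0.75,0,-0.135],"rotation":[0,2.75,0]},
])

```text
t: 11.05
ee_pos: [595.5, -219.1, 119.3]
ee_rot: [-0.118, 0.964, -0.029, -0.236]
ft_force: [1.0, 1.4, 4.7]
opening: 0.169
grasp_force: 25.0
```

>>> arm_command([
  {"dp":[0,0,0],"rotation":[0,0,0]},
  {"dp":[0,0,0],"rotation":[0,0,0]},
  {"dp":[0,0,0],"rotation":[0,0,0]},
  {"dp":[0,0,-0.6],"rotation":[0,0,0]},
  {"dp":[0,0,-1.4],"rotation":[0,0,0]},
  {"dp":[0.4,0,-2.2],"rotation":[0,-0.7,0]},
  {"dp":[1.0,0,-2.8],"rotation":[0,-1.4,0]},
  {"dp":[1.6,0,-3.04],"rotation":[0,-2.1,0]},
  {"dp":[1.99,0,-3.04],"rotation":[0,-2.75,0]},
  {"dp":[1.99,0,-3.04],"rotation":[0,-2.75,0]},
  {"dp":[1.99,0,-3.04],"rotation":[0,-2.75,0]},
], hand=100)

```text
t: 12.42
ee_pos: [576.9, -223.8, 299.9]
ee_rot: [-0.121, 0.993, 0.0, -0.001]
ft_force: [0.2, 0.4, -0.4]
opening: 1.001
grasp_force: 0.0
```

```bash
python3 tray.py w5; python3 -c "
from h import *
s=observe();print(s['ee_rot'])"
```

```text
rib yaw 0.24690354575361473 x [366.71386869 368.19940077 471.11733276] y [-362.86324411 -357.36969213 -352.0961685 ]
rim x [361.67687408 361.97142114] y [-409.53101637 -409.3055184  -305.2597848  -305.02165754] ((487.23773193359375, -246.4131622314453), (102.29145812988281, 104.61910247802734), 13.929948806762695)
front [538.9990417  539.64353327] y [-378.99559177 -335.18730367]
red z 140 239 10.922845817907728 24.12378106526029
tcp [ 576.86235956 -223.75816507  299.91409466] 505.36174822414813 -356.99776154256836 12.425 [ 0.16726906  0.39432961 -0.41682669]
[-1.21029187e-01  9.92648487e-01  2.31269256e-04 -9.29734093e-04]
```

View pics/w5.png

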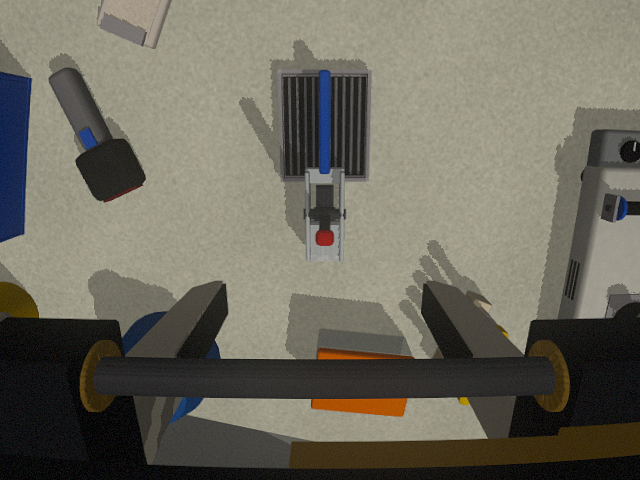

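The tray hasn't moved this time. The handle tip, at (325,238), works out to about 1.31 rad, a little short of full. One more grip and turn to the stop.

>>> arm_command([
  {"dp":[-0.2,0,0.8],"rotation":[0,0,0]},
  {"dp":[-0.31,0,1.8],"rotation":[0,0,0]},
  {"dp":[-0.31,0,2.7],"rotation":[0,0,0]},
  {"dp":[-0.31,0,3.3],"rotation":[0,0,0]},
  {"dp":[-0.31,0,3.65],"rotation":[0,0,0]},
  {"dp":[-0.31,0,3.65],"rotation":[0,0,0]},
], hand=45)

```text
t: 13.22
ee_pos: [592.0, -219.6, 116.3]
ee_rot: [-0.121, 0.993, 0.001, -0.001]
ft_force: [0.8, -0.6, 0.6]
opening: 0.454
grasp_force: 0.0
```

>>> arm_command([
  {"dp":[0,0,0],"rotation":[0,0,0]},
  {"dp":[0,0,0],"rotation":[0,0,0]},
  {"dp":[0,0,0],"rotation":[0,0,0]},
  {"dp":[0,0,0],"rotation":[0,0,0]},
  {"dp":[0,0,0.02],"rotation":[0,0,0]},
  {"dp":[-0.06,0,0.03],"rotation":[0,0.25,0]},
  {"dp":[-0.13,0,0.04],"rotation":[0,0.5,0]},
  {"dp":[-0.2,0,0.05],"rotation":[0,0.75,0]},
  {"dp":[-0.26,0,0.05],"rotation":[0,1.0,0]},
  {"dp":[-0.26,0,0.05],"rotation":[0,1.0,0]},
], hand=0, newtons=25)

```text
t: 14.48
ee_pos: [605.5, -216.7, 115.1]
ee_rot: [-0.121, 0.989, -0.011, -0.087]
ft_force: [3.1, 0.9, 7.3]
opening: 0.173
grasp_force: 25.0
```

>>> arm_command([
  {"dp":[0,0,0],"rotation":[0,0,0]},
  {"dp":[0,0,0],"rotation":[0,0,0]},
  {"dp":[0,0,0],"rotation":[0,0,0]},
  {"dp":[0,0,-0.6],"rotation":[0,0,0]},
  {"dp":[0,0,-1.4],"rotation":[0,0,0]},
  {"dp":[0.4,0,-2.4],"rotation":[0,-0.4,0]},
  {"dp":[0.9,0,-3.2],"rotation":[0,-0.8,0]},
  {"dp":[1.23,0,-3.54],"rotation":[0,-1.0,0]},
  {"dp":[1.23,0,-3.54],"rotation":[0,-1.0,0]},
  {"dp":[1.23,0,-3.54],"rotation":[0,-1.0,0]},
], hand=100)

```text
t: 15.72
ee_pos: [575.7, -223.9, 298.7]
ee_rot: [-0.121, 0.993, 0.0, -0.001]
ft_force: [-0.2, -0.5, -1.0]
opening: 1.0
grasp_force: 0.0
```

```bash
sed -i 's/(T@ex<540)/(T@ex<600)/' tray.py; cat >> tray.py <<'E'
k=B[B[:,2]>147]; print("tip",(k@ex).min(),(k@ex).max(),k[:,2].max(),len(k)); g=[(x,r) for r in range(205,300) for x in range(285,365)]
np.save("pics/last.npy",d)
E
python3 tray.py w6
```

```text
rib yaw 0.24202033074063273 x [367.76049619 368.76746689 470.68867801] y [-362.65165417 -357.12111722 -351.80721801]
rim x [361.64139995 361.86550729] y [-409.4038473  -409.23483206 -305.09370841 -304.81575278] ((487.495361328125, -246.283447265625), (103.35252380371094, 104.47966766357422), 14.170955657958984)
front [573.81333559 575.61849367] y [-379.09749215 -335.47972899]
red z 95 6 26.120889246066383 28.524117411262353
red z 125 9 20.804202152593405 23.850600432567205
red z 140 242 19.466146007002237 32.35772383414502
tcp [ 575.74306365 -223.91557035  298.74499675] 504.2376978311637 -356.8789739805916 15.725 [-0.16705728 -0.5326561  -1.01003148]
tip 519.4373698815385 532.057723834145 152.0696344136378 229
```

Handle tip is now within about 1.5 mm of the fully-up position, and contact force was felt at the stop. The tray origin is at (551.8, -357.1) along its own axes. Next, the rib.

>>> arm_command([
  {"dp":[0.5,0,0.6],"rotation":[0,0,0]},
  {"dp":[1.15,0,1.5],"rotation":[0,0,0]},
  {"dp":[1.15,0,2.5],"rotation":[0,0,0]},
  {"dp":[1.15,0,3.5],"rotation":[0,0,0]},
  {"dp":[1.15,0,4.3],"rotation":[0,0,0]},
  {"dp":[1.15,0,4.9],"rotation":[0,0,0]},
  {"dp":[1.15,0,5.35],"rotation":[0,0,0]},
  {"dp":[1.15,0,5.65],"rotation":[0,0,0]},
  {"dp":[1.15,0,5.65],"rotation":[0,0,0]},
  {"dp":[1.15,0,5.65],"rotation":[0,0,0]},
], hand=38)

```text
t: 17.02
ee_pos: [520.3, -238.0, 18.3]
ee_rot: [-0.121, 0.993, -0.0, 0.0]
ft_force: [0.3, 0.5, 0.1]
opening: 0.378
grasp_force: 0.0
```

>>> arm_command([
  {"dp":[0,0,0],"rotation":[0,0,0]},
  {"dp":[0,0,0],"rotation":[0,0,0]},
  {"dp":[0,0,0],"rotation":[0,0,0]},
  {"dp":[0,0,0],"rotation":[0,0,0]},
  {"dp":[0,0,0],"rotation":[0,0,0]},
], hand=0, newtons=55)

```text
t: 17.65
ee_pos: [520.0, -237.9, 18.1]
ee_rot: [-0.121, 0.993, -0.0, 0.0]
ft_force: [-2.7, 1.0, 5.7]
opening: 0.123
grasp_force: 55.0
```

```bash
python3 - <<'E'
from h import *
s=observe(); y=0.245; ex=np.array([np.cos(y),np.sin(y),0]); ey=np.array([-ex[1],ex[0],0]); p=s["ee_pos"]
print(p@ex,p@ey,p[2],s["ft_force"],s["opening"]*93,s["ee_rot"],s["joints"])
E
```

```text
446.76362556470656 -356.9183941429572 18.05153668401434 [-2.65794928  1.02721419  5.67358453] 11.450235944963207 [-1.20896773e-01  9.92665069e-01 -7.51041490e-05  1.61645007e-04] [-4.73706984e-01  2.19532662e-02  1.87664777e+00  5.99775051e-05
  1.24263969e+00 -2.28690910e+00]
```

>>> arm_command([
  {"dp":[0,0,-0.1],"rotation":[0,0,0]},
  {"dp":[0,0,-0.3],"rotation":[0,0,0]},
  {"dp":[0,0,-0.7],"rotation":[0,0,0]},
  {"dp":[0,0,-1.2],"rotation":[0,0,0]},
  {"dp":[0,0,-1.8],"rotation":[0,0,0]},
  {"dp":[0,0,-2.4],"rotation":[0,0,0]},
  {"dp":[0,0,-2.9],"rotation":[0,0,0]},
  {"dp":[0,0,-3.2],"rotation":[0,0,0]},
  {"dp":[0,0,-3.2],"rotation":[0,0,0]},
  {"dp":[0,0,-3.2],"rotation":[0,0,0]},
])

```text
t: 18.9
ee_pos: [519.5, -237.7, 176.7]
ee_rot: [-0.121, 0.993, 0.0, -0.001]
ft_force: [0.1, -0.2, -6.3]
opening: 0.125
grasp_force: 55.0
```

>>> arm_command([
  {"dp":[-0.1,0.3,0],"rotation":[0,0,0]},
  {"dp":[-0.25,0.9,0],"rotation":[0,0,0]},
  {"dp":[-0.45,1.7,0],"rotation":[0,0,0]},
  {"dp":[-0.7,2.6,0],"rotation":[0,0,0]},
  {"dp":[-0.95,3.5,0],"rotation":[0,0,0]},
  {"dp":[-1.2,4.4,0],"rotation":[0,0,0]},
  {"dp":[-1.45,5.3,0],"rotation":[0,0,0]},
  {"dp":[-1.7,6.2,0],"rotation":[0,0,0]},
  {"dp":[-1.9,7.0,0],"rotation":[0,0,0]},
  {"dp":[-2.05,7.6,0],"rotation":[0,0,0]},
  {"dp":[-2.13,7.91,0],"rotation":[0,0,0]},
  {"dp":[-2.13,7.91,0],"rotation":[0,0,0]},
])

```text
t: 20.4
ee_pos: [527.9, 172.4, 177.1]
ee_rot: [-0.122, 0.993, -0.0, -0.0]
ft_force: [0.6, -0.5, -6.5]
opening: 0.126
grasp_force: 55.0
```

>>> arm_command([
  {"dp":[0,0,0],"rotation":[0,0,0]},
  {"dp":[0,0,0],"rotation":[0,0,0]},
  {"dp":[0,0,0],"rotation":[0,0,0]},
])

```text
t: 20.78
ee_pos: [528.4, 171.1, 177.7]
ee_rot: [-0.12, 0.993, 0.0, 0.0]
ft_force: [0.7, 0.0, -5.4]
opening: 0.126
grasp_force: 55.0
```

```bash
python3 - <<'E'
from h import *
s=observe(); y=0.245; ex=np.array([np.cos(y),np.sin(y),0]); ey=np.array([-ex[1],ex[0],0]); p=s["ee_pos"]
print(p@ex,p@ey,p[2],s["ft_force"],s["moment"],s["opening"]*93,s["grasp_force"],s["ee_rot"],s["t"])
C=cam("wrist"); im,d=capture("wrist"); cv2.imwrite("pics/w7.png",im); np.save("pics/w7.npy",d)
m=hsvmask(im,"blue"); v,u=np.nonzero(m[:,270:370]); B=cloud(C,d,np.c_[u+270,v]); B=B-p; q=np.c_[B@ex,B@ey,B[:,2]]
T=q[(abs(q[:,1])<9)&(q[:,2]>20)&(q[:,2]<40)]; print(len(T),T.min(0),T.max(0))
if len(T)>20:
    T=T[abs(T[:,2]-np.median(T[:,2]))<5]; w=np.linalg.svd(T-T.mean(0),full_matrices=False)[2][0]; w*=np.sign(w[0]); print(T.mean(0),w, "dz/dx",np.polyfit(T[:,0],T[:,2],1),"dy/dx",np.polyfit(T[:,0],T[:,1],1))
E
```

```text
554.1111112373587 37.808339579837266 177.7219149310829 [ 0.68070876  0.03624077 -5.40693651] [ 0.0680155   0.08302105 -0.00998039] 11.747864449621206 54.997687339782715 [-1.20481716e-01  9.92715545e-01  7.11784309e-06  5.57135447e-05] 20.775
7465 [-80.45139861  -6.53068846  20.30041797] [12.22122504  6.04487377 39.67511208]
[-3.85378334e+01 -3.45719780e-02  3.13836551e+01] [ 0.99999008 -0.00432641  0.00106186] dz/dx [1.06153348e-03 3.14245643e+01] dy/dx [-0.00425435 -0.1985254 ]
```

View pics/w7.png

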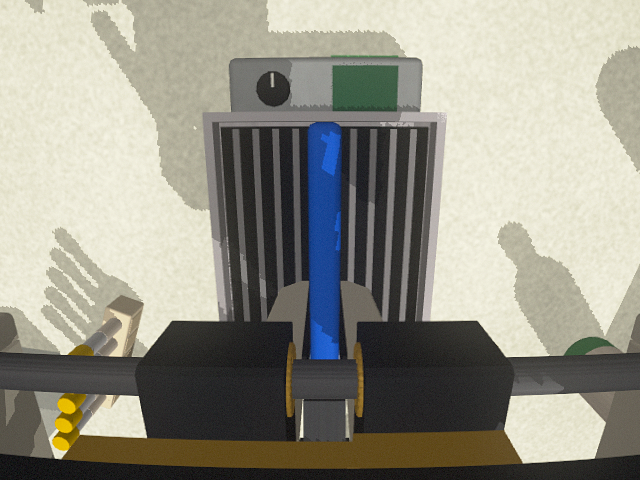

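The tray hangs level in the hand, pitch about 0.001, with the rib at column 324 and its rear end at (324,125). Small corrections to position and yaw, then down to just above the ball.

>>> arm_command([
  {"dp":[0.01,0.02,0.2],"rotation":[0,0,-0.03]},
  {"dp":[0.01,0.02,0.6],"rotation":[0,0,-0.03]},
  {"dp":[0.01,0.02,1.0],"rotation":[0,0,-0.03]},
  {"dp":[0.01,0.02,1.18],"rotation":[0,0,-0.03]},
  {"dp":[0.01,0.02,1.18],"rotation":[0,0,-0.03]},
  {"dp":[0.01,0.02,1.18],"rotation":[0,0,-0.03]},
  {"dp":[0.01,0.02,1.18],"rotation":[0,0,-0.03]},
])

```text
t: 21.7
ee_pos: [527.9, 172.6, 119.4]
ee_rot: [-0.124, 0.992, 0.0, 0.001]
ft_force: [0.2, -0.5, -5.3]
opening: 0.125
grasp_force: 55.0
```

```bash
cat > st.py <<'E'
from h import *
s=observe(); y=0.245; ex=np.array([np.cos(y),np.sin(y),0]); ey=np.array([-ex[1],ex[0],0]); p=s["ee_pos"]; f=s["ft_force"]
print("ex %.1f ey %.1f z %.1f"%(p@ex,p@ey,p[2]),"yaw",-2*np.arctan2(s["ee_rot"][0],s["ee_rot"][1]),"f",f@ex,f@ey,f[2],s["moment"],s["t"])
E
python3 st.py
```

```text
ex 554.0 ey 39.4 z 119.4 yaw 0.24768738228789916 f 0.07352933162393382 -0.49679375251898056 -5.285500053818529 [0.00934211 0.02613567 0.01894523] 21.7
```

>>> arm_command([
  {"dp":[0.01,-0.01,0.1],"rotation":[0,0,0.01]},
  {"dp":[0.01,-0.01,0.2],"rotation":[0,0,0.01]},
  {"dp":[0.01,-0.01,0.3],"rotation":[0,0,0.01]},
  {"dp":[0.01,-0.01,0.4],"rotation":[0,0,0.01]},
  {"dp":[0.01,-0.01,0.5],"rotation":[0,0,0.01]},
  {"dp":[0.01,-0.01,0.58],"rotation":[0,0,0.01]},
  {"dp":[0.01,-0.01,0.62],"rotation":[0,0,0.01]},
  {"dp":[0.01,-0.01,0.62],"rotation":[0,0,0.01]},
])

```text
t: 22.7
ee_pos: [527.2, 171.9, 87.6]
ee_rot: [-0.123, 0.992, -0.0, -0.0]
ft_force: [0.7, 0.3, -5.1]
opening: 0.125
grasp_force: 55.0
```

```bash
python3 st.py
```

```text
ex 553.2 ey 38.9 z 87.6 yaw 0.2459054778018193 f 0.7742621980830725 0.1240436930409837 -5.079718337188867 [ 0.04435732  0.01317824 -0.03782113] 22.7
```

>>> arm_command([
  {"dp":[0,0,0.02],"rotation":[0,0,0]},
  {"dp":[0,0,0.04],"rotation":[0,0,0]},
  {"dp":[0,0,0.06],"rotation":[0,0,0]},
  {"dp":[0,0,0.075],"rotation":[0,0,0]},
  {"dp":[0,0,0.075],"rotation":[0,0,0]},
  {"dp":[0,0,0.075],"rotation":[0,0,0]},
])

```text
t: 23.45
ee_pos: [527.2, 171.9, 83.9]
ee_rot: [-0.123, 0.992, -0.0, 0.0]
ft_force: [0.3, 0.4, -5.9]
opening: 0.125
grasp_force: 55.0
```

```bash
python3 st.py
```

```text
ex 553.2 ey 38.9 z 83.9 yaw 0.24597633693012252 f 0.4114774525567841 0.26310381467034644 -5.9044124874211255 [ 0.03418509  0.01627166 -0.00942544] 23.45
```

>>> arm_command([
  {"dp":[0,0,0.01],"rotation":[0,0,0]},
  {"dp":[0,0,0.02],"rotation":[0,0,0]},
  {"dp":[0,0,0.03],"rotation":[0,0,0]},
  {"dp":[0,0,0.03],"rotation":[0,0,0]},
  {"dp":[0,0,0.03],"rotation":[0,0,0]},
])

```text
t: 24.08
ee_pos: [527.3, 171.9, 83.0]
ee_rot: [-0.123, 0.992, 0.0, 0.0]
ft_force: [-4.9, -1.4, 6.5]
opening: 0.127
grasp_force: 55.0
```

```bash
python3 st.py
```

```text
ex 553.3 ey 38.9 z 83.0 yaw 0.2460027204708915 f -5.080442104486001 -0.13079697724980902 6.515717664657803 [-0.2335019   1.01672068 -0.01269813] 24.075
```

```bash
cat > rib.py <<'E'
from h import *
import sys
y=0.245; ex=np.array([np.cos(y),np.sin(y),0]); ey=np.array([-ex[1],ex[0],0]); C=cam("wrist"); im,d=capture("wrist"); cv2.imwrite(f"pics/{sys.argv[1]}.png",im)
m=hsvmask(im,"blue"); v,u=np.nonzero(m); B=cloud(C,d,np.c_[u,v]); q=np.c_[B@ex-658.1,B@ey-38.9,B[:,2]]
T=q[(abs(q[:,1])<9)&(q[:,2]>108)&(q[:,2]<120)]; print(len(T),"x",T[:,0].min(),T[:,0].max(),"y",T[:,1].mean())
print("rib top z",np.median(T[:,2]),"dz/dx",np.polyfit(T[:,0],T[:,2],1),"dy/dx",np.polyfit(T[:,0],T[:,1],1))
for s in (-1,1):
    k=q[(abs(q[:,1]-s*60)<10)&(abs(q[:,0]+150)<20)&(q[:,2]>50)]; 
    if len(k): print("flange",s,len(k),np.median(k,0))
E
python3 rib.py w8
```

```text
7463 x -185.282992487204 -93.04297642395852 y -0.21160787278439266
rib top z 114.49336736040118 dz/dx [4.62046032e-04 1.14437844e+02] dy/dx [ 0.00037359 -0.15805493]
flange -1 450 [-152.16276171  -61.98865835   68.97562669]
flange 1 462 [-152.19586907   61.62330498   68.61640292]
```

Seated: the rib top is at 114.5 mm (115 expected), level, and lies between the flanges. Release and rise, then close the fingers and go in front of the handle.

>>> arm_command([
  {"dp":[0,0,0],"rotation":[0,0,0]},
  {"dp":[0,0,0],"rotation":[0,0,0]},
  {"dp":[0,0,0],"rotation":[0,0,0]},
  {"dp":[0,0,0],"rotation":[0,0,0]},
  {"dp":[0,0,-0.3],"rotation":[0,0,0]},
  {"dp":[0,0,-0.8],"rotation":[0,0,0]},
  {"dp":[0,0,-1.6],"rotation":[0,0,0]},
  {"dp":[0,0,-2.5],"rotation":[0,0,0]},
  {"dp":[0,0,-3.2],"rotation":[0,0,0]},
  {"dp":[0,0,-3.5],"rotation":[0,0,0]},
  {"dp":[0,0,-3.5],"rotation":[0,0,0]},
], hand=38)

```text
t: 25.5
ee_pos: [527.4, 171.9, 258.0]
ee_rot: [-0.123, 0.992, 0.0, 0.001]
ft_force: [-1.0, 0.0, -0.3]
opening: 0.378
grasp_force: 0.0
```

>>> arm_command([
  {"dp":[0,0,0],"rotation":[0,0,0]},
  {"dp":[-0.5,0,0],"rotation":[0,0,0]},
  {"dp":[-1.2,0,0],"rotation":[0,0,0]},
  {"dp":[-1.9,0,0],"rotation":[0,0,0]},
  {"dp":[-2.13,0,0],"rotation":[0,0,0]},
  {"dp":[-2.13,0,0.4],"rotation":[0,0,0]},
  {"dp":[-2.13,0,1.0],"rotation":[0,0,0]},
  {"dp":[-2.13,0,1.36],"rotation":[0,0,0]},
  {"dp":[-2.13,0,1.36],"rotation":[0,0,0]},
  {"dp":[-2.13,0,1.36],"rotation":[0,0,0]},
], hand=0, newtons=10)

```text
t: 26.75
ee_pos: [630.6, 197.9, 190.5]
ee_rot: [-0.123, 0.992, 0.0, 0.001]
ft_force: [0.4, -0.0, 0.7]
opening: 0.007
grasp_force: 0.0
```

```bash
python3 st.py; python3 - <<'E'
from h import *
s=observe(); y=.245; p=s["ee_pos"]; e=p[0]*np.cos(y)+p[1]*np.sin(y); print(s["opening"])
for t in np.r_[np.linspace(1.4,0,15),-.05]:
    x=626.1-95*np.cos(t)+33*np.sin(t)+8; z=105+95*np.sin(t)+33*np.cos(t); print(round(t,2),round(-(x-e)/50,2),round((p[2]-z)/50,2))
E
```

```text
ex 659.7 ey 39.0 z 190.5 yaw 0.24599144817176963 f 0.42634641557217046 -0.13319009392624517 0.6723758780080168 [0.04727578 0.00054804 0.00965326] 26.75
0.006739335452708844
1.4 0.19 -0.27
1.3 0.38 -0.3
1.2 0.59 -0.3
1.1 0.79 -0.28
1.0 0.98 -0.25
0.9 1.18 -0.19
0.8 1.36 -0.11
0.7 1.54 -0.02
0.6 1.71 0.09
0.5 1.86 0.22
0.4 2.01 0.36
0.3 2.13 0.52
0.2 2.24 0.69
0.1 2.34 0.86
0.0 2.41 1.05
-0.05 2.44 1.15
```

>>> arm_command([
  {"dp":[0.0,0,-0.15],"rotation":[0,0,0]},
  {"dp":[0.19,0,-0.25],"rotation":[0,0,0]},
  {"dp":[0.38,0,-0.28],"rotation":[0,0,0]},
  {"dp":[0.59,0,-0.28],"rotation":[0,0,0]},
  {"dp":[0.79,0,-0.26],"rotation":[0,0,0]},
  {"dp":[0.98,0,-0.23],"rotation":[0,0,0]},
  {"dp":[1.18,0,-0.17],"rotation":[0,0,0]},
  {"dp":[1.36,0,-0.1],"rotation":[0,0,0]},
  {"dp":[1.54,0,-0.01],"rotation":[0,0,0]},
  {"dp":[1.71,0,0.1],"rotation":[0,0,0]},
  {"dp":[1.86,0,0.22],"rotation":[0,0,0]},
  {"dp":[2.0,0,0.36],"rotation":[0,0,0]},
])

```text
t: 28.25
ee_pos: [533.1, 173.3, 171.0]
ee_rot: [-0.123, 0.992, 0.0, 0.0]
ft_force: [1.2, 0.0, 1.4]
opening: 0.004
grasp_force: 0.5
```

```bash
python3 st.py
```

```text
ex 559.2 ey 38.9 z 171.0 yaw 0.2458843887343853 f 1.1796573383537132 -0.25940750548652214 1.367392808339161 [ 0.12106338 -0.18876902  0.02419471] 28.25
```

>>> arm_command([
  {"dp":[0.13,0,0.16],"rotation":[0,0,0]},
  {"dp":[0.24,0,0.33],"rotation":[0,0,0]},
  {"dp":[0.34,0,0.5],"rotation":[0,0,0]},
  {"dp":[0.38,0,0.6],"rotation":[0,0,0]},
  {"dp":[0.38,0,0.66],"rotation":[0,0,0]},
  {"dp":[0.38,0,0.68],"rotation":[0,0,0]},
  {"dp":[0.38,0,0.68],"rotation":[0,0,0]},
])

```text
t: 29.12
ee_pos: [515.1, 168.9, 138.0]
ee_rot: [-0.123, 0.992, -0.0, -0.0]
ft_force: [-5.6, -1.6, 6.8]
opening: 0.007
grasp_force: 3.4
```

```bash
python3 st.py
```

```text
ex 540.7 ey 38.9 z 138.0 yaw 0.2459934600187373 f -5.765833062298331 -0.17437552633015527 6.755157105942021 [-0.20137631  1.0554252  -0.02999895] 29.125
```

Nearly down: tip at 138.0 mm, which is the expected grip top. A slightly firmer press follows, up to about 15–20 N.

>>> arm_command([
  {"dp":[0,0,0.015],"rotation":[0,0,0]},
  {"dp":[0,0,0.03],"rotation":[0,0,0]},
  {"dp":[0,0,0.03],"rotation":[0,0,0]},
])

```text
t: 29.5
ee_pos: [515.2, 168.9, 137.7]
ee_rot: [-0.123, 0.992, 0.0, 0.0]
ft_force: [-10.3, -2.3, 17.9]
opening: 0.005
grasp_force: 9.0
```

```bash
python3 st.py
```

```text
ex 540.7 ey 38.9 z 137.7 yaw 0.24598001439980804 f -10.513280293548025 0.21623234811793446 17.930604090822648 [-0.50153112  1.99980356 -0.06778159] 29.5
```

>>> arm_command([
  {"dp":[0,0,-0.1],"rotation":[0,0,0]},
  {"dp":[0,0,-0.6],"rotation":[0,0,0]},
  {"dp":[0,0,-1.4],"rotation":[0,0,0]},
  {"dp":[-0.6,0,-2.2],"rotation":[0,0,0]},
  {"dp":[-1.2,0,-2.9],"rotation":[0,0,0]},
  {"dp":[-1.7,0,-3.3],"rotation":[0,0,0]},
  {"dp":[-1.7,0,-3.3],"rotation":[0,0,0]},
  {"dp":[-1.7,0,-3.3],"rotation":[0,0,0]},
])

```text
t: 30.5
ee_pos: [597.1, 189.4, 299.8]
ee_rot: [-0.123, 0.992, -0.0, -0.001]
ft_force: [0.1, -0.7, -0.3]
opening: 0.005
grasp_force: 0.0
```

```bash
python3 rib.py w9; python3 - <<'E'
from h import *
C=cam("wrist"); im,d=capture("wrist"); y=.245; ex=np.array([np.cos(y),np.sin(y),0]); ey=np.array([-ex[1],ex[0],0])
m=hsvmask(im,"red"); v,u=np.nonzero(m); B=cloud(C,d,np.c_[u,v]); q=np.c_[B@ex-658.1,B@ey-38.9,B[:,2]]; q=q[(abs(q[:,1])<15)&(q[:,2]>130)&(q[:,2]<146)]
print("red",len(q),q.min(0),q.max(0),np.polyfit(q[:,0],q[:,2],1),np.median(q[:,2]))
v,u=np.mgrid[0:300,200:450]; P=cloud(C,d,np.c_[u.ravel(),v.ravel()]); q=np.c_[P@ex-658.1,P@ey-38.9,P[:,2]]
k=q[(q[:,2]>107)&(q[:,2]<115)&(q[:,0]>-20)]; print("head front",np.percentile(k[:,0],99),np.percentile(k[:,1],[1,99]),np.median(k[:,2]))
for a,b in((-195,-160),(-100,-70)):
  for s in(-1,1):
    k=q[(q[:,0]>a)&(q[:,0]<b)&(abs(q[:,1]-s*51)<2)&(q[:,2]>75)&(q[:,2]<86)]; print("rim",a,s,len(k),np.median(k[:,2]) if len(k) else None)
E
```

```text
704 x -184.83254498830843 -142.59623695778453 y -0.3757148632914871
rib top z 114.42241422603402 dz/dx [-2.10029311e-03  1.14019470e+02] dy/dx [0.01185284 1.5596564 ]
flange -1 111 [-148.68832117  -61.95235296   69.05397274]
flange 1 119 [-148.96908482   61.38473434   68.74016788]
red 1731 [-139.55936889   -8.26251839  131.92658704] [-60.45508272   7.72484823 140.25497603] [1.89931438e-03 1.37283422e+02] 137.2260183364861
head front 22.720744331217016 [-21.90739517  21.71659043] 108.34416841332086
rim -195 -1 117 81.01135887575936
rim -195 1 98 80.79195289654808
rim -100 -1 105 80.82971624629977
rim -100 1 71 80.7038482187316
```

View pics/w9.png

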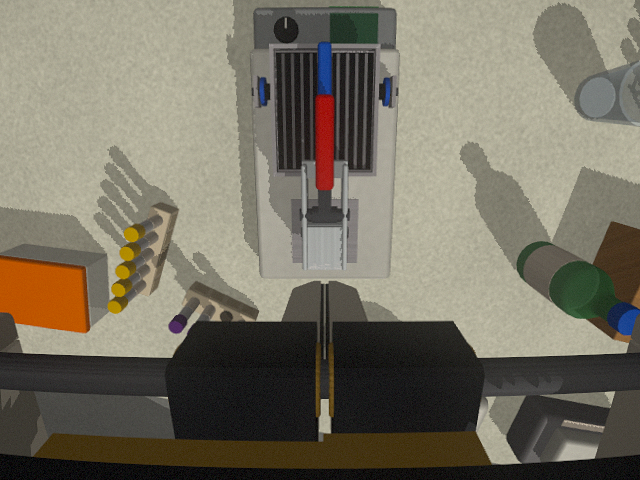

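The tray is fitted and level: the rims measure about 80.8 mm at all four corners (81 expected). It sits between the flanges at (263,91) and (387,91). The red handle lies flat (pitch 0.002) and the racks look undisturbed.

```bash
python3 -c "
from workcell import *
print(hand_in())"
```

```text
the job is handed in; nothing more can be done
None
```

The tray is refitted on the rocker: coupler fully down on the ball, back end level on the roller between the flanges, and the red handle pressed down to lock. The job took about 31 s of the 72 s allowed and is handed in. The first pull on the handle slid the parked tray about 51 mm along the bench, and raising it fully took two more tries.

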